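Put the test gauge away and shut its touch-latch case

ROBOT

A 6-joint arm with a two-finger parallel gripper is mounted at the origin on a cart in front of the work surface, level with it; the furniture and walls round the work are solid. World frame = base frame: x ahead of the robot, y to its left, z up, the work surface at z = 0. Lengths are in m, angles in rad, forces in N, time in s.
With the tool pointing down it reaches from about 0.35 to 0.85 m from the base axis. Payload 8.1 kg.
Tool frame: the origin (TCP) lies at the very end of the fingers, on their centre line; the grasp point (between the pads) lies 19 mm behind it (grasp_offset is the distance from the TCP to the grasp point, in m); z points along the fingers, y is the direction in which the jaws open and shut (so a half turn about z gives the same grasp; the last joint's range is limited). The gripper opens to 93 mm and grips with 3 to 60 N. Pads are 15 mm wide; open, the fingers measure 128 mm over their backs; the gripper's body (75 mm by 188 mm) begins 65 mm behind the grasp point.
Start: joints at [1.097, 0.13, 1.488, -0, 1.523, -0.085], TCP at [0.227, 0.555, 0.219] pointing down, gripper open.
Joint ranges: [-2.96, 2.96], [-0.89, 2.26], [0.02, 2.5], [-1.34, 4.48], [0, 2.73], [-2.66, 2.66]. Speed limits (rad/s): [2.39, 2.39, 2.79, 3.14, 3.14, 3.14].

INTERFACE

Orientations are given as a rotation vector (axis times angle).
In Python, from plant import read_state, read_camera, close_job, search_frame, masks_of, grasp_offset gives the robot as it stands.
- The arm moves only by the tool drive_tool, never from a script. Its argument "plan" is a list of rows, each an object with "claw": the closure, from 0 (fully open) to 1 (shut); "linear": the shift along the tool's x, y, z in cm, a list of three; "angular": the turn, a rotation vector about the tool's x, y, z in degrees, a list of three. In form: [{"claw": claw, "linear": [tx, ty, tz], "angular": [ax, ay, az]}, ...]. A call has 1 to 12 rows; each row shifts and turns the commanded pose from where the row before left it, along the tool's axes as they then stand; what a row does not reach is not made up. A row lasts 1/8 s, in which the tool goes at most 62.5 mm and 10.7 degrees, less where a joint would pass 70% of its speed; a pose out of reach is approached as far as the arm can. A call is refused whole if a number of a shift passes 6.25 or a number of a turn 10.7, either way. A call with a gripper value outside its range is refused whole. The fingers move at their own pace and stop on an object; "newtons" is the grip in N (left out, the last holds). Time passes only in rows, so rows that do not move let the fingers close. It gives the time, the measured TCP pose, the force and the opening at its end, in the units of the state.
- read_state(): the state, without advancing time (a new reading comes with each control period).
- read_camera(name): name is "side" or "top" or "wrist"; returns a dict with "pixels" (400x640x3 uint8, red, green, blue), "K" (3x3 intrinsics, pixels), "xyz" and "attitude" of the camera in the world. Camera axes: x right, y up, looking along -z (the intrinsics and any distortion apply to the point x, -y, -z); pixel columns grow to the right and rows downward; lengths in m; the calibration is good to about 2 mm. The wrist camera is an equidistant fisheye: a pixel r from the principal point sees the ray r / f radians off the axis. A picture is of the moment at which its call begins. There is no depth.
- close_job(): hands the job in, once; it reports no verdict.
Trained networks look in a picture, given as the dict that the camera call returned (one of the last four; its "shot" number tells which), for a name from the list of things; names that differ only in an ending like _2 or _b are one class to them, and where a whole thing is asked for, a point or a joint stands for the part that bears it (a point fixed in the world has none). Each returns a list of dicts, best first, with "p" (0 to 1); they miss things now and then, are a little off and sometimes report something else, mostly with a low value. They report only what shows in the picture. A call takes as long as a camera call. They do not tell look-alikes from the thing itself.
- search_frame(picture, label): "at" ([x, y, z] in m, in world coordinates, good to about 4 mm: the middle of the surface that is visible of it).
- masks_of(picture, label): "mask" (400x640 bool, what is visible of it).
The state is a dict: "t": time; "q": joint angles; "dq": joint speeds; "joint_torque": joint torques, N m; "tool_pos": TCP position; "orientation": TCP orientation; "force": force on the tool from outside, world axes, zero at the start; "wrist_torque": the same for the moment, N m; "opening": finger opening in m.
Only numpy, scipy, OpenCV 4.12 (cv2) and the standard library are available. Lean on these libraries where they do the work, as an engineer would, in place of code of your own. Each camera call takes 0.05 s, during which the arm holds its last target.

TASK

Put the pressure gauge away: lay it gently in the open tray of its case, face up, and bring the lid down. The lid rests on a push-push catch that may have been left up or down: feel whether the lid sits flush or is held up at the front, and if it is held up, push it firmly down until it clicks and stays flush when you let go. Finally touch the shut lid once more, too lightly to click it, to make sure that it is holding, and leave it shut.

Things in the scene. Friction and masses are not known exactly. Their poses are not given: they have to be found in the camera images.
- gauge_dial (a point): Pressure gauge lying face up on the worktop: black round case 55 mm across, 24 mm thick, white dial, and a brass stem 16 mm wide reaching 50 mm from the centre along the gauge's own -x, flat in the same plane. About 0.15 kg. The point is the centre of the round case, 12 mm above its underside; z points up out of the dial. Grip the round case across y.
- tray (a point): Tray of the grey gauge case (fixed; 176 x 196 mm, rim 84 mm high). The point is the centre of the tray floor, 34 mm above the worktop; the free floor is 124 mm in x, 144 mm in y. x points to the hinge side, -x to the case's front (towards the robot), z up. The walls beside it stand 26 mm (front, +y side) to 50 mm (outer walls) above the floor.
- lid_press (a point): Black rubber spot, 30 mm across, on the outer face of the blue lid, 24 mm from its front edge and 138 mm from the hinge axis, midway across, over the catch: the place to push. The point moves with the lid; z is the lid's outward normal (up when shut). Shut flush, it is 80 mm above the worktop (4 mm below the rim); held up by the catch, about 88 mm.
- lid_edge (a point): Middle of the lid's free front edge, on the outer face: the lid is a plate 6 mm thick, 181 mm wide, 162 mm from hinge to this edge. Open, this is its top edge, about 0.23 m above the worktop, with free space behind it. Under the lid a steel striker, 12 mm thick, stands out 25 mm below lid_press. Axes as for lid_press: x from the edge towards the hinge.
- lid_hinge (a point): Hinge axis of the lid, along y, at the middle of the case's rear rim, 77 mm above the worktop, 3 mm below the outer face of the shut lid; axes as the tray's, fixed to the case.
- lid (a joint): Lid angle, rad: 0 flush, 0.06 held up at the front by the catch, 1.92 at its stop, leaning back past upright. Damped: tipped forward of upright it sinks by itself in 1 to 2 s. Catch: sprung plunger under lid_press; out holds the lid up, in lets it lie flush. A slow push (20 mm/s) there to 12-15 N, 7 to 9 mm below flush, then let go, clicks out to in, and in to out; touches under 4 N change nothing.
Things that resemble listed ones, but are neither listed nor needed, are in the scene too. What is meant by the part that bears gauge_dial is not green, and is the smaller of those in its own colour.

How it is judged:
On the way, in this order (a step that is already met when the one before it is completed fails the run):
1. the gauge lies in the tray, let go (x of gauge_dial in the frame of tray between -0.06 and 0.06 m and y of gauge_dial in the frame of tray between -0.07 and 0.07 m and z of gauge_dial in the frame of tray between 0.006 and 0.018 m and angle between gauge_dial's own z axis and vertical below 0.15 rad and contact force between the fingers and gauge below 0.1 N), for 0.2 s.
2. the lid has stayed flush by itself, with nothing touching it, for 0.3 s (value of joint lid between -0.03 and 0.03 rad and contact force between each of the fingers, the arm and lid below 0.1 N), for 0.3 s.
3. the fingers have felt the shut lid again without pressing it in (value of joint lid between -0.03 and 0.03 rad and contact force between the fingers and lid above 0.3 N), for 0.1 s.
At the end, for the whole second after the job is handed in: The gauge lies face up and flat on the tray floor, let go and at rest; the lid is flush with the rim within 0.03 rad (5 mm at its front edge), stays so for the last second, at rest and with nothing touching it (x of gauge_dial in the frame of tray between -0.06 and 0.06 m and y of gauge_dial in the frame of tray between -0.07 and 0.07 m and z of gauge_dial in the frame of tray between 0.006 and 0.018 m and angle between gauge_dial's own z axis and vertical below 0.15 rad and linear speed of gauge below 0.02 m/s and value of joint lid between -0.03 and 0.03 rad and velocity of joint lid below 0.05 rad/s).
It fails at once if the gauge is dropped (linear speed of gauge above 0.7 m/s and contact force between the fingers and gauge below 0.05 N).
It also fails if it takes over 69 s, if anything falls off the work surface, if the arm or the gripper's body presses on something with over 40 N, if the wrist force passes 120 N, or if a joint passes its speed limit or range.

## Working session

There is one attempt and no reset: what is moved stays moved. The work goes in short steps, Python scripts to look and compute and a tool call to move; the robot and the scene stay as the last step left them, time stands still between calls to the robot, and variables do not carry over. Pictures are saved under pics/ and viewed, and the job is handed in when it is done.

Besides the shell and the picture viewer there is one more tool, called after ">>>" by a JSON object that holds its "op" and its "data", one argument or row to a line. drive_tool: Moves the arm, as the interface text tells. Its arguments: {"type":"object","properties":{"plan":{"type":"array"},"newtons":{"type":"number"}},"required":["plan"]}

```bash
ls; mkdir -p pics; cat > h.py <<'E'
import numpy as np, cv2, json
from plant import *
from scipy.spatial.transform import Rotation as R
def save(p,n,crop=None,s=1):
    im=cv2.cvtColor(p['pixels'],cv2.COLOR_RGB2BGR)
    if crop: a,b,c,d=crop; im=im[b:d,a:c]
    if s!=1: im=cv2.resize(im,None,fx=s,fy=s,interpolation=cv2.INTER_CUBIC)
    cv2.imwrite('pics/'+n,im)
def camR(p):
    a=np.array(p['attitude'],float)
    return R.from_rotvec(a).as_matrix() if a.size==3 else a
def proj(p,X):
    c=camR(p).T@(np.array(X)-p['xyz']); K=p['K']
    return np.array([K[0][0]*c[0]/-c[2]+K[0][2],K[1][1]*-c[1]/-c[2]+K[1][2]])
def ray_z(p,uv,z):
    K=np.array(p['K']); d=np.linalg.inv(K)@[uv[0],uv[1],1]; d=camR(p)@[d[0],-d[1],-d[2]]
    t=(z-p['xyz'][2])/d[2]; return np.array(p['xyz'])+t*d
E
python3 - <<'E'
from h import *
print(read_state())
for n in ['top','side']:
    p=read_camera(n); save(p,n+'0.png'); print(n,p['xyz'],p['attitude'],p['K'],p.get('shot'),p.keys())
    for l in ['gauge_dial','tray','lid_press','lid_edge','lid_hinge']:
        try:
            for r in search_frame(p,l): print(l,np.round(r['at'],3),round(r['p'],2),proj(p,r['at']).round())
        except Exception as e: print(l,e)
    for r in masks_of(p,'gauge_dial'):
        ys,xs=np.nonzero(r['mask']); print('mask',r['p'],len(xs),xs.mean(),ys.mean(),p['pixels'][r['mask']].mean(0))
E
```

```text
pics
{'t': 0.0, 'q': array([ 1.09662908e+00,  1.31122123e-01,  1.48929332e+00, -7.89472822e-07,
        1.52300796e+00, -8.54034654e-02]), 'dq': array([ 0.00087146, -0.00078914, -0.00032036, -0.00086855,  0.00147961,
       -0.0014062 ]), 'joint_torque': array([-4.08442338e-04, -5.59830594e+01, -4.91762781e+01,  7.67266843e-02,
        3.48916103e-02, -1.37436186e-04]), 'tool_pos': array([0.2271434 , 0.55471829, 0.21760307]), 'orientation': array([-6.06732556e-01, -3.08193135e+00,  2.76380909e-03]), 'force': array([ 0.75956565, -0.13918719, -0.00950152]), 'wrist_torque': array([0.01079369, 0.01622577, 0.00545666]), 'opening': 0.09357527879610497}
top [ 0.27418944 -0.08476544  1.228234  ] [ 0.14375537 -0.16225566 -1.56415181] [[515.19818782   0.         315.60768775]
 [  0.         515.19818782 201.34512892]
 [  0.           0.           1.        ]] 1 dict_keys(['pixels', 'K', 'xyz', 'attitude', 'shot'])
gauge_dial [ 0.431 -0.247  0.02 ] 0.77 [378. 235.]
gauge_dial [ 0.463 -0.12   0.03 ] 0.7 [325. 221.]
gauge_dial [ 0.591 -0.097  0.026] 0.66 [315. 169.]
tray [0.521 0.105 0.049] 0.93 
[... 790 characters left out ...]
uge_dial [ 0.584 -0.111  0.021] 0.76 [356. 212.]
gauge_dial [ 0.43  -0.261  0.022] 0.65 [309. 257.]
tray [0.513 0.049 0.067] 0.97 [299. 169.]
lid_press [0.584 0.079 0.154] 0.81 [325. 125.]
lid_press [ 0.43  -0.263  0.024] 0.71 [309. 257.]
lid_edge [0.587 0.078 0.156] 0.8 [326. 124.]
lid_hinge [0.511 0.046 0.062] 0.81 [298. 171.]
mask 0.98 778 309.35604113110537 258.9190231362468 [152.48200514 146.76992288 136.19151671]
mask 0.74 471 357.1740976645435 213.35456475583865 [ 51.28237792 127.17197452  66.25477707]
mask 0.56 1115 300.59372197309415 224.02421524663677 [137.40627803 131.77130045 123.37130045]
mask 0.3 2185 325.4796338672769 123.66819221967964 [ 43.90846682  74.07002288 117.56064073]
```

View pics/top0.png

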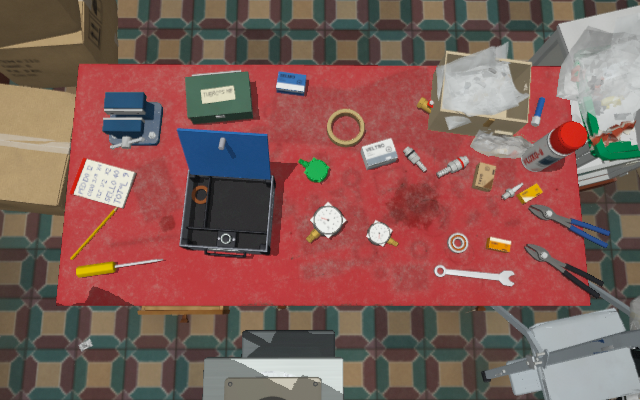

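View pics/side0.png

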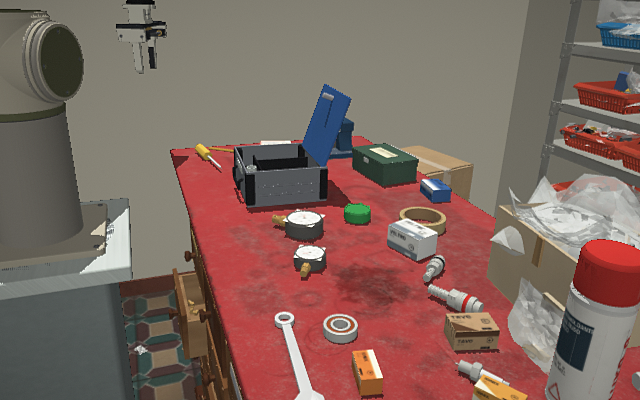

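```bash
python3 - <<'E'
import cv2
a=cv2.imread('pics/top0.png')[130:280,270:430]
cv2.imwrite('pics/top0c.png',cv2.resize(a,None,fx=4,fy=4,interpolation=2))
E
```

```text
(no output)
```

View pics/top0c.png

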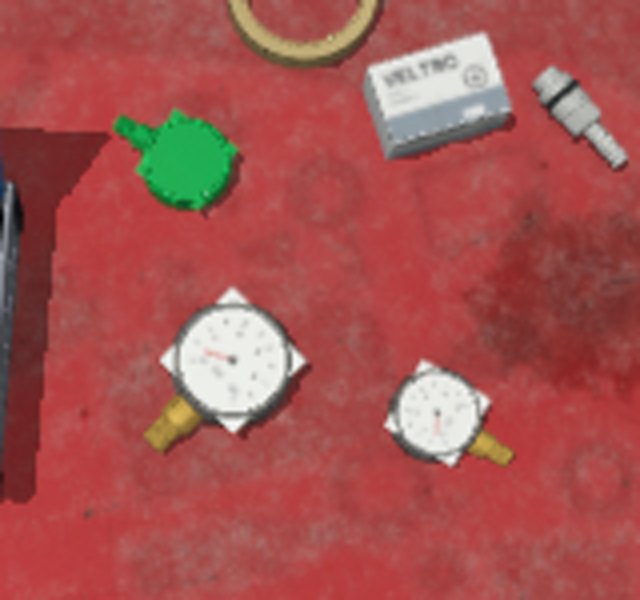

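Three candidates in the top view: green (315,170), large white (327,221) and small white (379,234). The one meant is not green and is the smaller of the two white ones, so it is (379,234). The crop confirms this: its stem points down-right. Next I'll measure the case.

```bash
python3 - <<'E'
from h import *
p=read_camera('top'); s=read_camera('side')
np.savez('cams.npz',**{k+a:np.array(c[k]) for a,c in(('t',p),('s',s)) for k in('pixels','K','xyz','attitude')})
save(p,'case.png',(170,115,290,265),5)
save(s,'case_s.png',(225,75,365,215),5)
ms=masks_of(p,'gauge_dial')
for r in ms:
    ys,xs=np.nonzero(r['mask'])
    if abs(xs.mean()-379)<8:
        m=r['mask'].astype(np.uint8); print(len(xs), cv2.minEnclosingCircle(np.c_[xs,ys].astype(np.float32)))
# white dial & brass segmentation
im=p['pixels'].astype(int); hsv=cv2.cvtColor(p['pixels'],cv2.COLOR_RGB2HSV)
roi=np.zeros(im.shape[:2],bool); roi[215:255,360:405]=1
w=roi&(hsv[...,1]<70)&(hsv[...,2]>150); b=roi&(hsv[...,0]>12)&(hsv[...,0]<30)&(hsv[...,1]>80)
for n,m,z in(('white',w,.024),('brass',b,.014)):
    ys,xs=np.nonzero(m); print(n,len(xs),xs.mean(),ys.mean(), ray_z(p,(xs.mean(),ys.mean()),z).round(4))
E
```

```text
519 ((382.66619873046875, 235.9626007080078), 16.433530807495117)
white 383 379.1148825065274 232.8355091383812 [ 0.4366 -0.2487  0.024 ]
brass 53 392.0377358490566 241.56603773584905 [ 0.4172 -0.2803  0.014 ]
```

View pics/case.png

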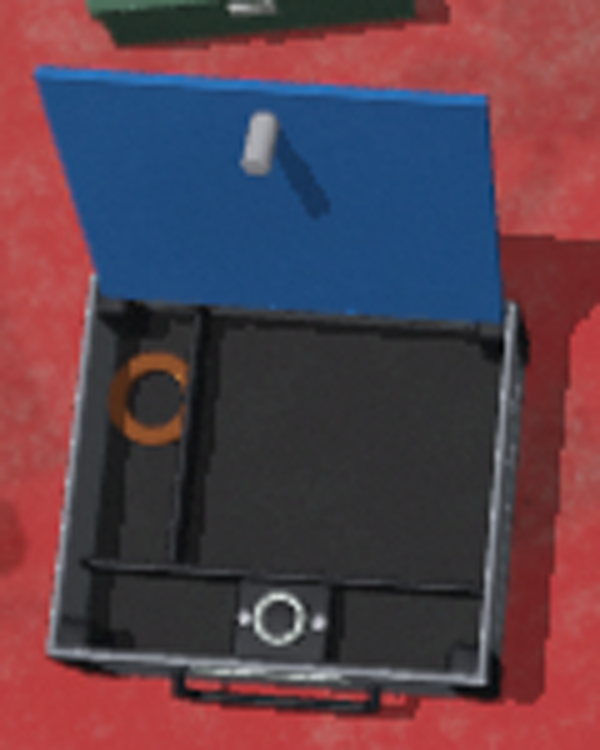

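View pics/case_s.png

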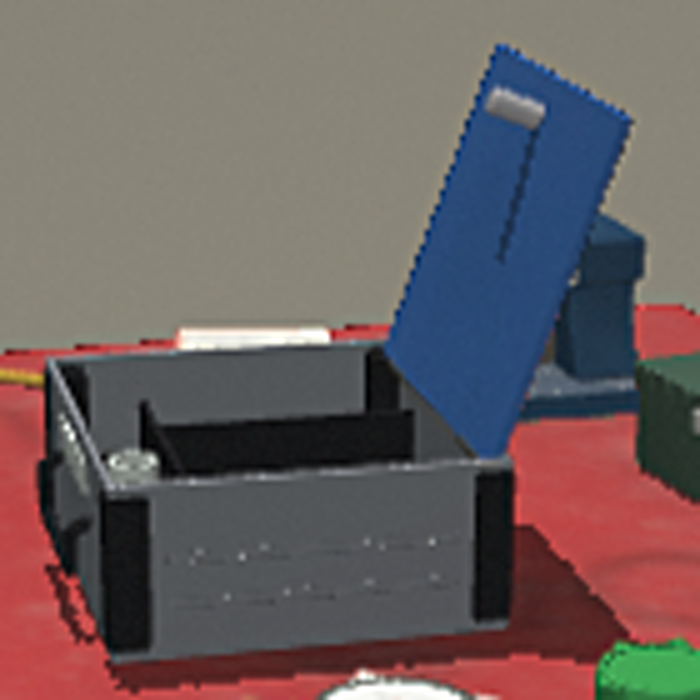

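```bash
python3 - <<'E'
from h import *
d=np.load('cams.npz'); T={k:d[k+'t'] for k in('K','xyz','attitude')}; S={k:d[k+'s'] for k in('K','xyz','attitude')}
f=lambda u,v,z,c=T,o=(170,115):ray_z(c,(o[0]+(u+.5)/5-.5,o[1]+(v+.5)/5-.5),z).round(4)
for n,u,v,z in [('rim FL',49,652,.084),('rim FR',488,682,.084),('rim RR',518,305,.084),('rim RL',95,280,.084),('part top corner',184,566,.06),('part bottom corner',190,565,.034),('part rear bottom',213,318,.034),('front part top right',475,592,.06),('catch ring',278,617,.06),('hinge L',97,300,.077),('hinge R',500,320,.077)]:
    print(n,f(u,v,z))
for n,u,v,z in [('S rim FR',108,495,.084),('S rim RR',512,462,.084),('S bottomFR',112,660,0),('S bottomRR',510,622,0)]: print(n,f(u,v,z,S,(225,75)))
# fit case rectangle
F=[( (49,652),(-.088,.098)),((488,682),(-.088,-.098)),((518,305),(.088,-.098)),((95,280),(.088,.098))]
from scipy.optimize import least_squares
def res(q):
    c,s=np.cos(q[2]),np.sin(q[2]);r=[]
    for (u,v),(a,b) in F:
        P=[q[0]+c*a-s*b,q[1]+s*a+c*b,.084]; r+=list(proj(T,P)-[170+u/5,115+v/5])
    for (u,v),(a,b) in [((108,495),(-.088,-.098)),((512,462),(.088,-.098))]:
        P=[q[0]+c*a-s*b,q[1]+s*a+c*b,.084]; r+=list(proj(S,P)-[225+u/5,75+v/5])
    return r
o=least_squares(res,[.5,.1,0]); print(o.x,np.round(o.fun,1))
# lid edge fit: 
E
```

```text
rim FL [0.4006 0.2041 0.084 ]
rim FR [0.3875 0.0091 0.084 ]
rim RR [ 0.5598 -0.0014  0.084 ]
rim RL [0.571  0.1918 0.084 ]
part top corner [0.4427 0.1507 0.06  ]
part bottom corner [0.4469 0.1532 0.034 ]
part rear bottom [0.5655 0.1471 0.034 ]
front part top right [0.4309 0.0178 0.06  ]
catch ring [0.4193 0.1071 0.06  ]
hinge L [0.5633 0.1922 0.077 ]
hinge R [0.5544 0.0072 0.077 ]
S rim FR [0.385  0.0021 0.084 ]
S rim RR [ 0.5593 -0.0043  0.084 ]
S bottomFR [0.3898 0.0266 0.    ]
S bottomRR [0.5694 0.0176 0.    ]
[ 0.47919404  0.09959838 -0.06124157] [ 0.1  1.1  0.5  0.6  0.6 -0.9 -0.4 -1.3 -0.8 -1.2  0.2 -0.6]
```

```bash
cat >> h.py <<'E'
def go(target,yawy=None,s=None):
    "print shift in tool axes (cm) to reach target; tool y-axis yaw deg and z-turn needed (about tool z, half-turn alternatives)"
    s=s or read_state(); M=R.from_rotvec(s['orientation']).as_matrix()
    print('t',round(s['t'],2),'pos',s['tool_pos'].round(4),'q',s['q'].round(2),'F',s['force'].round(1),'open',round(s['opening'],4))
    print('axes x',M[:,0].round(3),'y',M[:,1].round(3),'z',M[:,2].round(3))
    if target is not None: print('shift cm',(M.T@(np.array(target)-s['tool_pos'])*100).round(2))
    if yawy is not None:
        cur=np.degrees(np.arctan2(M[1,1],M[0,1])); d=cur-yawy   # tool z down: +turn lowers world yaw
        print('cur yaw',round(cur,1),'turn about tool z',round((d+90)%180-90,1),'tilt fix rotvec deg', np.degrees(np.cross(M.T@[0,0,-1.],[0,0,1.])*-1).round(2))
        y=np.radians(cur-((d+90)%180-90))
        Y=np.array([np.cos(y),np.sin(y),0]);Z=np.array([0,0,-1.]);X=np.cross(Y,Z)
        N=np.c_[X,Y,Z]
        if target is not None: print('after turn: shift cm',(N.T@(np.array(target)-s['tool_pos'])*100).round(2))
E
python3 -c "
from h import *
go([.4366,-.2487,.2],148)"
```

```text
t 0.85 pos [0.2274 0.5552 0.2186] q [ 1.1   0.13  1.49 -0.    1.52 -0.09] F [ 0.4  0.1 -0.1] open 0.093
axes x [-0.925  0.379  0.   ] y [ 0.379  0.925 -0.   ] z [-0. -0. -1.]
shift cm [-49.83 -66.46   1.86]
cur yaw 67.7 turn about tool z -80.3 tilt fix rotvec deg [-0. -0.  0.]
after turn: shift cm [ 57.09 -60.34   1.86]
```

>>> {"op": "drive_tool", "data": {
  "plan": [
    {"claw": 0,"linear": [-4.2,-3.76,0],"angular": [0,0,0]},
    {"claw": 0,"linear": [-4.2,-3.76,0],"angular": [0,0,0]},
    {"claw": 0,"linear": [-4.2,-3.76,0],"angular": [0,0,0]},
    {"claw": 0,"linear": [-4.2,-3.76,0],"angular": [0,0,0]},
    {"claw": 0,"linear": [-4.2,-3.76,0],"angular": [0,0,0]},
    {"claw": 0,"linear": [-4.2,-3.76,0],"angular": [0,0,0]},
    {"claw": 0,"linear": [-4.2,-3.76,0],"angular": [0,0,0]},
    {"claw": 0,"linear": [-2.55,-5,0],"angular": [0,0,0]},
    {"claw": 0,"linear": [-2.55,-5,0],"angular": [0,0,0]},
    {"claw": 0,"linear": [-2.55,-5,0],"angular": [0,0,0]},
    {"claw": 0,"linear": [-2.55,-5,0],"angular": [0,0,0]},
    {"claw": 0,"linear": [-2.55,-5,0],"angular": [0,0,0]}
  ]
}}

```text
t: 2.35
tool_pos: [0.4229, -0.0813, 0.219]
orientation: [0.607, 3.081, 0.0]
force: [0.7, 0.3, 0.1]
opening: 0.0929
```

>>> {"op": "drive_tool", "data": {
  "plan": [
    {"claw": 0,"linear": [-2.55,-5,0],"angular": [0,0,0]},
    {"claw": 0,"linear": [-2.55,-5,0],"angular": [0,0,0]},
    {"claw": 0,"linear": [-1,-2,0],"angular": [0,0,10]},
    {"claw": 0,"linear": [0,0,0],"angular": [0,0,10]},
    {"claw": 0,"linear": [0,0,0],"angular": [0,0,10]},
    {"claw": 0,"linear": [0,0,0],"angular": [0,0,10]},
    {"claw": 0,"linear": [0,0,0],"angular": [0,0,10]},
    {"claw": 0,"linear": [0,0,0],"angular": [0,0,10]},
    {"claw": 0,"linear": [0,0,0],"angular": [0,0,10]},
    {"claw": 0,"linear": [0,0,0],"angular": [0,0,10]},
    {"claw": 0,"linear": [0,0,0],"angular": [0,0,10]},
    {"claw": 0,"linear": [0,0,0],"angular": [0,0,10]}
  ]
}}

```text
t: 3.85
tool_pos: [0.4339, -0.2136, 0.2187]
orientation: [2.756, 1.508, 0.0]
force: [-0.4, 0.4, 0.4]
opening: 0.0932
```

```bash
python3 - <<'E'
from h import *
p=read_camera('wrist'); save(p,'w1.png'); print(p['xyz'],p['attitude'],p['K'])
for r in search_frame(p,'gauge_dial'): print(r)
go([.4366,-.2487,.004],-32)
def wray(uv,z):
    K=np.array(p['K']); a=(uv[0]-K[0,2])/K[0,0]; b=(uv[1]-K[1,2])/K[1,1]; th=np.hypot(a,b)
    v=np.array([np.sin(th)*a/th,-np.sin(th)*b/th,-np.cos(th)]); v=camR(p)@v
    return p['xyz']+v*(z-p['xyz'][2])/v[2]
for r in masks_of(p,'gauge_dial'):
    ys,xs=np.nonzero(r['mask']); print(r['p'],len(xs),xs.mean(),ys.mean(),xs.min(),xs.max(),ys.min(),ys.max(),wray((xs.mean(),ys.mean()),.022))
E
```

```text
[ 0.47127182 -0.15353708  0.38458805] [-0.25252493  0.07276241 -0.56556914] [[309.70691629   0.         320.67560822]
 [  0.         309.70691629 204.73481109]
 [  0.           0.           1.        ]]
{'at': [0.4673, -0.1221, 0.029], 'p': 0.93}
{'at': [0.4374, -0.2463, 0.0208], 'p': 0.9}
t 3.95 pos [ 0.4339 -0.2137  0.2188] q [-0.56 -0.19  1.8  -0.    1.53  0.  ] F [-0.   0.2  0.6] open 0.0929
axes x [ 0.536  0.844 -0.   ] y [ 0.844 -0.536  0.   ] z [ 0. -0. -1.]
shift cm [-2.82  2.1  21.48]
cur yaw -32.4 turn about tool z -0.4 tilt fix rotvec deg [ 0.02  0.   -0.  ]
after turn: shift cm [-2.83  2.08 21.48]
0.95 1807 378.2944106253459 34.19867183176536 356 401 0 60 [ 0.58848797 -0.09653614  0.022     ]
0.92 3723 298.5702390545259 105.77544990598979 247 334 75 137 [ 0.46194384 -0.12139362  0.022     ]
0.88 1889 336.70884065643196 206.80995235574377 315 359 181 242 [ 0.43478272 -0.24746019  0.022     ]
```

View pics/w1.png

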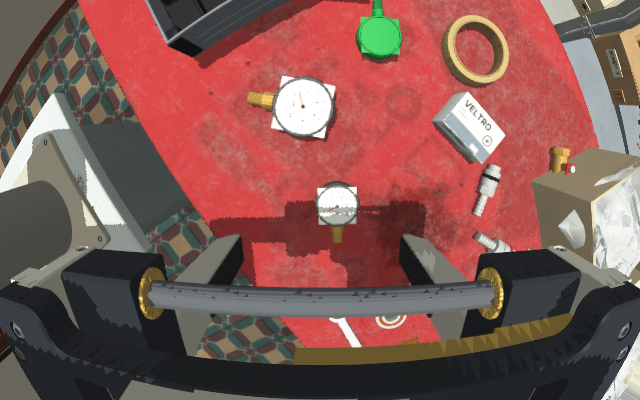

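The wrist view shows the small gauge at (337,204) with its stem pointing along tool −x, so it is already aligned with the jaws. I'll descend and grip.

>>> {"op": "drive_tool", "data": {
  "plan": [
    {"claw": 0,"linear": [-1.4,1.0,4],"angular": [0,0,0]},
    {"claw": 0,"linear": [-1.35,1.1,5],"angular": [0,0,0]},
    {"claw": 0,"linear": [0,0,5],"angular": [0,0,0]},
    {"claw": 0,"linear": [0,0,3.5],"angular": [0,0,0]},
    {"claw": 0,"linear": [0,0,2],"angular": [0,0,0]},
    {"claw": 0,"linear": [0,0,1.2],"angular": [0,0,0]},
    {"claw": 0,"linear": [0,0,0.7],"angular": [0,0,0]},
    {"claw": 0,"linear": [0,0,0],"angular": [0,0,0]}
  ]
}}

```text
t: 5.0
tool_pos: [0.4371, -0.2482, 0.0049]
orientation: [2.751, 1.518, 0.0]
force: [0.8, 0.3, 0.6]
opening: 0.0931
```

>>> {"op": "drive_tool", "data": {
  "plan": [
    {"claw": 0.6,"linear": [0,0,0],"angular": [0,0,0]},
    {"claw": 0.6,"linear": [0,0,0],"angular": [0,0,0]},
    {"claw": 0.6,"linear": [0,0,0],"angular": [0,0,0]},
    {"claw": 0.6,"linear": [0,0,0],"angular": [0,0,0]},
    {"claw": 0.6,"linear": [0,0,0],"angular": [0,0,0]},
    {"claw": 0.6,"linear": [0,0,0],"angular": [0,0,0]}
  ],
  "newtons": 20
}}

```text
t: 5.75
tool_pos: [0.437, -0.2481, 0.0048]
orientation: [-2.751, -1.516, 0.0]
force: [-1.2, 0.1, 2.0]
opening: 0.0533
```

```bash
python3 - <<'E'
from h import *
p=read_camera('wrist'); save(p,'w2.png'); 
go([.498,.078,.2],86.5)
E
```

```text
t 5.8 pos [ 0.4369 -0.248   0.0047] q [-0.62  0.09  1.95  0.    1.11 -0.06] F [-0.2  0.9  2.5] open 0.0534
axes x [0.534 0.846 0.   ] y [ 0.846 -0.534 -0.   ] z [-0.  0. -1.]
shift cm [ 30.83 -12.25 -19.52]
cur yaw -32.3 turn about tool z 61.2 tilt fix rotvec deg [-0.01 -0.    0.  ]
after turn: shift cm [  4.1  -32.92 -19.53]
```

View pics/w2.png

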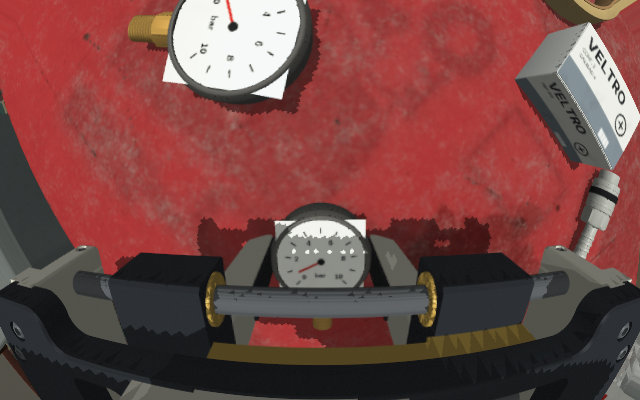

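>>> {"op": "drive_tool", "data": {
  "plan": [
    {"claw": 0.6,"linear": [0,0,-1],"angular": [0,0,0]},
    {"claw": 0.6,"linear": [0,0,-2.5],"angular": [0,0,0]},
    {"claw": 0.6,"linear": [0,0,-3],"angular": [0,0,10.2]},
    {"claw": 0.6,"linear": [0,0,-3],"angular": [0,0,10.2]},
    {"claw": 0.6,"linear": [0,0,-3],"angular": [0,0,10.2]},
    {"claw": 0.6,"linear": [0,0,-3],"angular": [0,0,10.2]},
    {"claw": 0.6,"linear": [0,0,-2],"angular": [0,0,10.2]},
    {"claw": 0.6,"linear": [0,0,0],"angular": [0,0,10.2]}
  ]
}}

```text
t: 6.8
tool_pos: [0.4381, -0.2489, 0.1826]
orientation: [3.137, -0.104, 0.006]
force: [0.7, 0.5, -1.9]
opening: 0.0532
```

>>> {"op": "drive_tool", "data": {
  "plan": [
    {"claw": 0.6,"linear": [0.3,-2.4,0],"angular": [0,0,0]},
    {"claw": 0.6,"linear": [0.7,-4.7,0],"angular": [0,0,0]},
    {"claw": 0.6,"linear": [0.7,-4.7,0],"angular": [0,0,0]},
    {"claw": 0.6,"linear": [0.7,-4.7,0],"angular": [0,0,0]},
    {"claw": 0.6,"linear": [0.7,-4.7,0],"angular": [0,0,0]},
    {"claw": 0.6,"linear": [0.7,-4.7,0],"angular": [0,0,0]},
    {"claw": 0.6,"linear": [0.7,-4.7,0],"angular": [0,0,0]},
    {"claw": 0.6,"linear": [0.3,-2.4,0],"angular": [0,0,0]},
    {"claw": 0.6,"linear": [0,0,0],"angular": [0,0,0]}
  ]
}}

```text
t: 7.92
tool_pos: [0.5048, 0.08, 0.1799]
orientation: [-3.14, 0.091, -0.0]
force: [-1.0, 0.2, -2.1]
opening: 0.053
```

```bash
python3 - <<'E'
from h import *
p=read_camera('wrist'); save(p,'w3.png'); p=read_camera('side'); save(p,'s3.png',(200,60,400,220),4)
go([.505,.078,.039],-93.5)
for r in search_frame(p,'gauge_dial'): print(r)
E
```

```text
t 8.03 pos [0.5047 0.0781 0.1798] q [ 0.05 -0.09  1.78 -0.    1.45  1.68] F [ 1.1  0.  -1.9] open 0.0531
axes x [ 0.998 -0.06  -0.   ] y [-0.06  -0.998  0.   ] z [-0. -0. -1.]
shift cm [ 0.03  0.   14.08]
cur yaw -93.4 turn about tool z 0.1 tilt fix rotvec deg [ 0.03  0.01 -0.  ]
after turn: shift cm [3.000e-02 1.000e-02 1.408e+01]
{'at': [0.4844, 0.0653, 0.1893], 'p': 0.83}
{'at': [0.5836, -0.1142, 0.0223], 'p': 0.82}
{'at': [0.4524, -0.1427, 0.0275], 'p': 0.63}
```

View pics/w3.png

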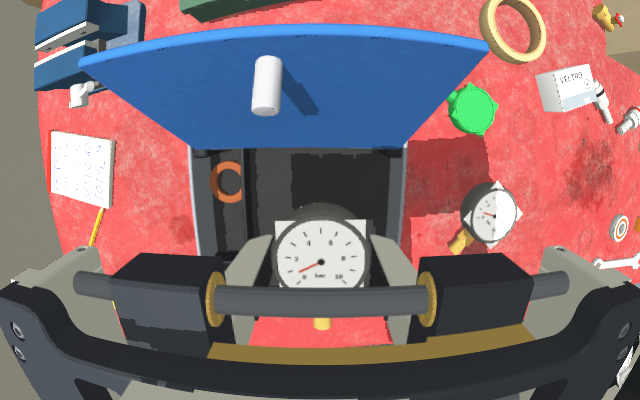

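View pics/s3.png

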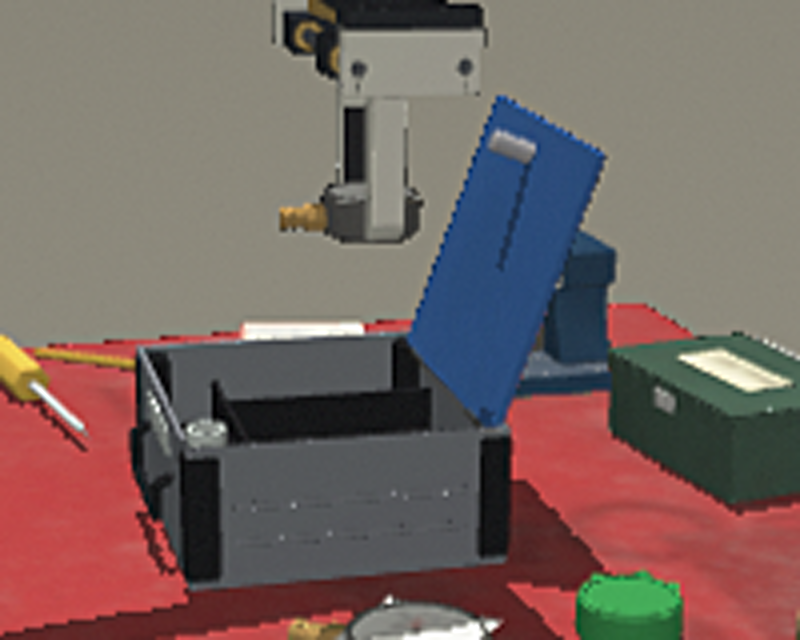

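The gauge is level in the grip. The wrist camera overhangs toward the lid's striker, so I'll turn it a half turn to the front before lowering.

>>> {"op": "drive_tool", "data": {
  "plan": [
    {"claw": 0.6,"linear": [0,0,0],"angular": [0,0,-10]},
    {"claw": 0.6,"linear": [0,0,0],"angular": [0,0,-10]},
    {"claw": 0.6,"linear": [0,0,0],"angular": [0,0,-10]},
    {"claw": 0.6,"linear": [0,0,0],"angular": [0,0,-10]},
    {"claw": 0.6,"linear": [0,0,0],"angular": [0,0,-10]},
    {"claw": 0.6,"linear": [0,0,0],"angular": [0,0,-10]},
    {"claw": 0.6,"linear": [0,0,0],"angular": [0,0,-10]},
    {"claw": 0.6,"linear": [0,0,0],"angular": [0,0,-10]},
    {"claw": 0.6,"linear": [0,0,0],"angular": [0,0,-10]},
    {"claw": 0.6,"linear": [0,0,0],"angular": [0,0,-10]},
    {"claw": 0.6,"linear": [0,0,0],"angular": [0,0,-10]},
    {"claw": 0.6,"linear": [0,0,0],"angular": [0,0,-10]}
  ]
}}

```text
t: 9.57
tool_pos: [0.5048, 0.077, 0.1797]
orientation: [1.647, 2.675, -0.0]
force: [-0.3, 0.0, -1.6]
opening: 0.0536
```

>>> {"op": "drive_tool", "data": {
  "plan": [
    {"claw": 0.6,"linear": [0,0,0],"angular": [0,0,-10]},
    {"claw": 0.6,"linear": [0,0,0],"angular": [0,0,-10]},
    {"claw": 0.6,"linear": [0,0,0],"angular": [0,0,-10]},
    {"claw": 0.6,"linear": [0,0,0],"angular": [0,0,-10]},
    {"claw": 0.6,"linear": [0,0,0],"angular": [0,0,-10]},
    {"claw": 0.6,"linear": [0,0,0],"angular": [0,0,-10]},
    {"claw": 0.6,"linear": [1.4,0,0],"angular": [0,0,0]},
    {"claw": 0.6,"linear": [0,0,0],"angular": [0,0,0]}
  ]
}}

```text
t: 10.58
tool_pos: [0.4905, 0.0782, 0.1797]
orientation: [-0.098, -3.14, 0.0]
force: [1.4, -0.3, -1.4]
opening: 0.0532
```

```bash
python3 - <<'E'
from h import *
p=read_camera('wrist'); save(p,'w4.png')
go([.490,.078,.0395],86.5)
E
```

```text
t 10.62 pos [0.491  0.0783 0.1798] q [ 0.06 -0.13  1.82 -0.    1.45 -1.45] F [-0.7 -0.2 -1.6] open 0.0534
axes x [-0.998  0.062 -0.001] y [ 0.062  0.998 -0.   ] z [ 0.001 -0.    -1.   ]
shift cm [ 0.1  -0.04 14.03]
cur yaw 86.4 turn about tool z -0.1 tilt fix rotvec deg [-0.01  0.03 -0.  ]
after turn: shift cm [ 0.09 -0.04 14.03]
```

View pics/w4.png

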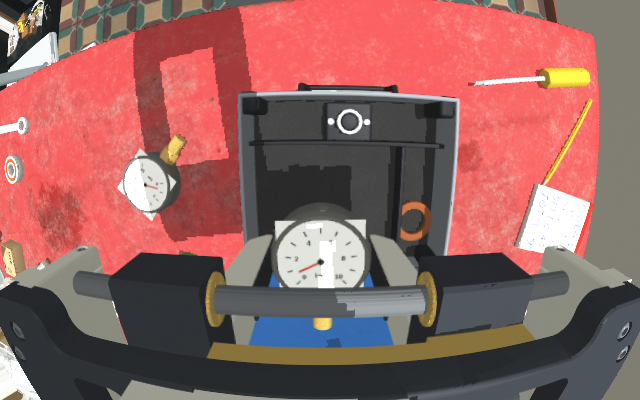

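>>> {"op": "drive_tool", "data": {
  "plan": [
    {"claw": 0.6,"linear": [0,0,3],"angular": [0,0,0]},
    {"claw": 0.6,"linear": [0,0,3],"angular": [0,0,0]},
    {"claw": 0.6,"linear": [0,0,3],"angular": [0,0,0]},
    {"claw": 0.6,"linear": [0,0,2],"angular": [0,0,0]},
    {"claw": 0.6,"linear": [0,0,1.5],"angular": [0,0,0]},
    {"claw": 0.6,"linear": [0,0,0.8],"angular": [0,0,0]},
    {"claw": 0.6,"linear": [0,0,0.4],"angular": [0,0,0]},
    {"claw": 0.6,"linear": [0,0,0.15],"angular": [0,0,0]},
    {"claw": 0.6,"linear": [0,0,0.1],"angular": [0,0,0]},
    {"claw": 0.6,"linear": [0,0,0],"angular": [0,0,0]}
  ]
}}

```text
t: 11.88
tool_pos: [0.4912, 0.0793, 0.0405]
orientation: [0.095, 3.139, 0.0]
force: [-0.3, 0.5, -2.4]
opening: 0.0534
```

```bash
python3 - <<'E'
from h import *
p=read_camera('side'); save(p,'s5.png',(200,60,400,220),4)
go([.490,.078,.0388],86.5)
E
```

```text
t 11.93 pos [0.4912 0.0793 0.0405] q [ 0.06  0.02  1.94 -0.    1.18 -1.45] F [-0.4 -0.6 -1.4] open 0.0532
axes x [-0.998  0.061 -0.001] y [0.061 0.998 0.   ] z [ 0.001  0.    -1.   ]
shift cm [ 0.11 -0.14  0.17]
cur yaw 86.5 turn about tool z 0.0 tilt fix rotvec deg [ 0.    0.04 -0.  ]
after turn: shift cm [ 0.11 -0.14  0.17]
```

View pics/s5.png

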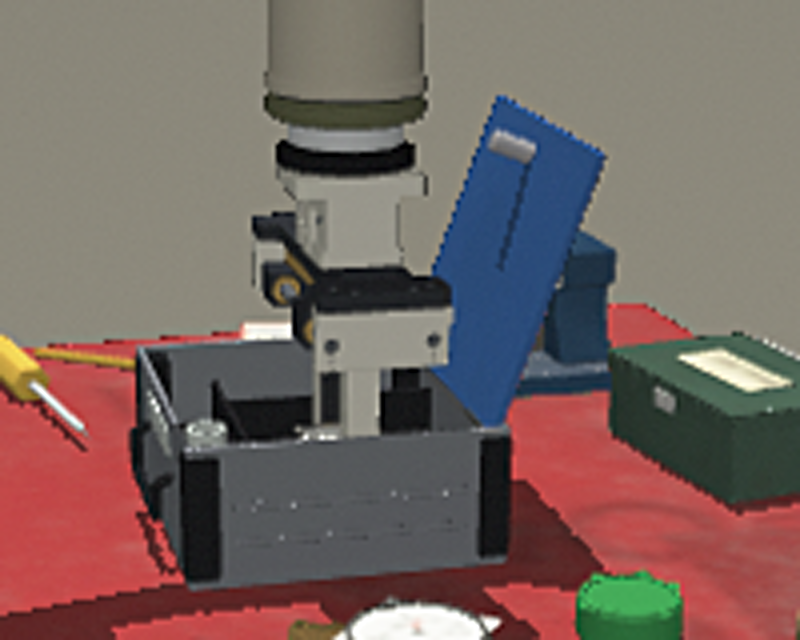

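>>> {"op": "drive_tool", "data": {
  "plan": [
    {"claw": 0.6,"linear": [0,0,0.08],"angular": [0,0,0]},
    {"claw": 0.6,"linear": [0,0,0.08],"angular": [0,0,0]},
    {"claw": 0.6,"linear": [0,0,0.03],"angular": [0,0,0]},
    {"claw": 0.6,"linear": [0,0,0],"angular": [0,0,0]},
    {"claw": 0.6,"linear": [0,0,0],"angular": [0,0,0]}
  ]
}}

```text
t: 12.55
tool_pos: [0.491, 0.0793, 0.0387]
orientation: [0.095, 3.14, 0.0]
force: [-3.3, -0.5, 4.2]
opening: 0.0533
```

>>> {"op": "drive_tool", "data": {
  "plan": [
    {"claw": 0.38,"linear": [0,0,0],"angular": [0,0,0]},
    {"claw": 0.25,"linear": [0,0,0],"angular": [0,0,0]},
    {"claw": 0.25,"linear": [0,0,0],"angular": [0,0,0]},
    {"claw": 0.25,"linear": [0,0,0],"angular": [0,0,0]},
    {"claw": 0.25,"linear": [0,0,0],"angular": [0,0,0]},
    {"claw": 0.25,"linear": [0,0,-1],"angular": [0,0,0]},
    {"claw": 0.25,"linear": [0,0,-3],"angular": [0,0,0]},
    {"claw": 0.25,"linear": [0,0,-5],"angular": [0,0,0]},
    {"claw": 0.25,"linear": [0,0,-5],"angular": [0,0,0]},
    {"claw": 0.25,"linear": [0,0,-5],"angular": [0,0,0]},
    {"claw": 0.25,"linear": [0,0,0],"angular": [0,0,0]}
  ]
}}

```text
t: 13.92
tool_pos: [0.4938, 0.0794, 0.2345]
orientation: [0.095, 3.13, 0.001]
force: [-0.1, -0.5, 0.2]
opening: 0.0694
```

```bash
python3 - <<'E'
from h import *
p=read_camera('wrist'); save(p,'w6.png'); 
for r in search_frame(p,'gauge_dial'): print(r)
p=read_camera('side'); save(p,'s6.png',(200,60,400,220),4)
for l in ['lid_edge','lid_press']:
  for r in search_frame(p,l): print(l,r)
go([.490,.078,.0388],86.5)
E
```

```text
{'at': [0.4661, -0.1161, 0.0301], 'p': 0.81}
{'at': [0.5799, -0.0835, 0.0239], 'p': 0.81}
{'at': [0.495, 0.076, 0.0576], 'p': 0.78}
lid_edge {'at': [0.5893, 0.078, 0.1535], 'p': 0.61}
lid_press {'at': [0.5834, 0.0786, 0.1518], 'p': 0.69}
t 14.18 pos [0.4899 0.0792 0.2266] q [ 0.06 -0.15  1.76 -0.    1.54 -1.45] F [0.2 0.3 0. ] open 0.0702
axes x [-0.998  0.061  0.003] y [ 0.061  0.998 -0.   ] z [-0.003 -0.    -1.   ]
shift cm [-0.07 -0.11 18.78]
cur yaw 86.5 turn about tool z 0.0 tilt fix rotvec deg [-0.02 -0.16  0.  ]
after turn: shift cm [-1.000e-02 -1.200e-01  1.878e+01]
```

View pics/w6.png

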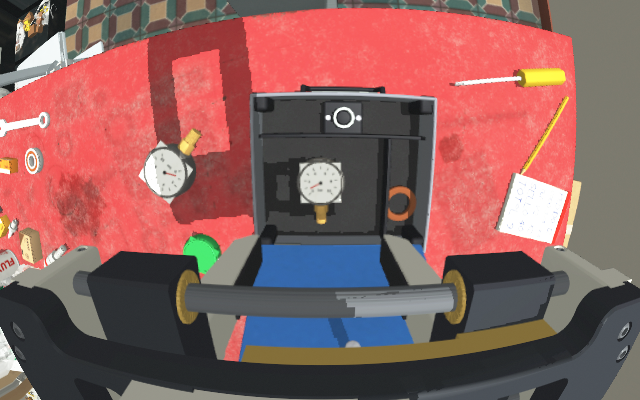

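View pics/s6.png

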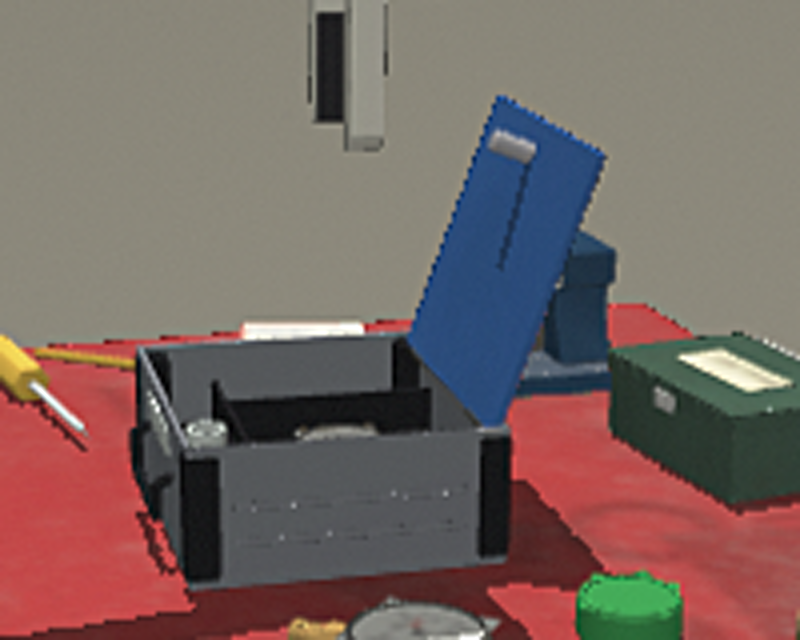

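The gauge is in the tray, face up and flat, at about (320,183) in the wrist view. Next I'll close the fingers, go behind the lid's top edge and tip it forward.

>>> {"op": "drive_tool", "data": {
  "plan": [
    {"claw": 1,"linear": [0,0,-4],"angular": [0,0,0]},
    {"claw": 1,"linear": [0,0,-4],"angular": [0,0,0]},
    {"claw": 1,"linear": [-3.5,0.5,0],"angular": [0,0,0]},
    {"claw": 1,"linear": [-3.5,0.5,0],"angular": [0,0,0]},
    {"claw": 1,"linear": [-3.5,0.5,0],"angular": [0,0,0]},
    {"claw": 1,"linear": [-3.5,0.5,0],"angular": [0,0,0]},
    {"claw": 1,"linear": [-3.5,0,0],"angular": [0,0,0]},
    {"claw": 1,"linear": [0,0,0],"angular": [0,0,0]}
  ]
}}

```text
t: 15.18
tool_pos: [0.6672, 0.0882, 0.3039]
orientation: [-0.096, -3.134, 0.001]
force: [-0.3, 0.7, -1.0]
opening: 0.0006
```

```bash
python3 - <<'E'
from h import *
p=read_camera('side'); save(p,'s7.png',(200,20,420,220),3.5)
go([.662,.0886,.195],86.5)
E
```

```text
t 15.22 pos [0.6665 0.0884 0.305 ] q [ 0.06  0.32  1.12  0.    1.71 -1.45] F [-0.2 -0.   0.5] open 0.0003
axes x [-0.998  0.061  0.005] y [ 0.061  0.998 -0.001] z [-0.005 -0.    -1.   ]
shift cm [ 0.39 -0.   11.01]
cur yaw 86.5 turn about tool z 0.0 tilt fix rotvec deg [-0.03 -0.28  0.  ]
after turn: shift cm [ 4.5e-01 -1.0e-02  1.1e+01]
```

View pics/s7.png

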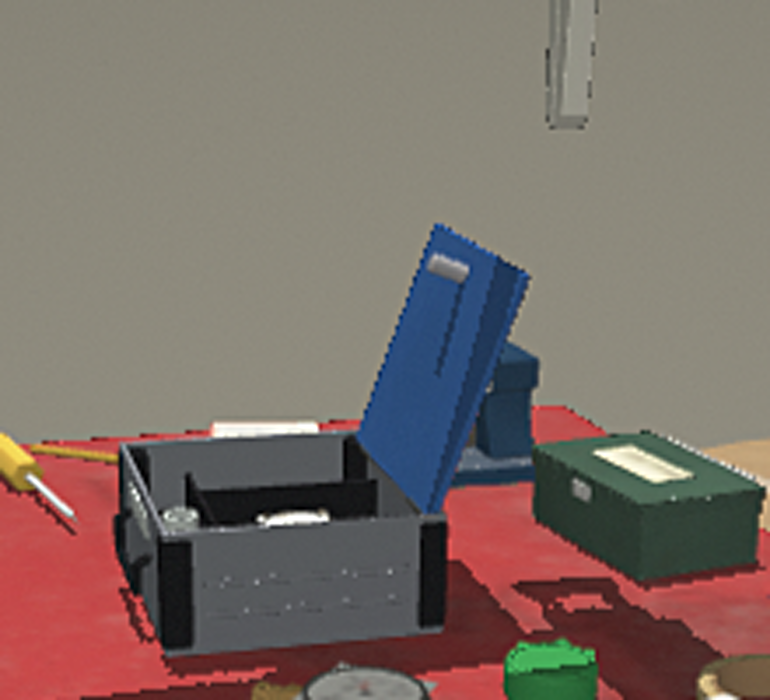

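>>> {"op": "drive_tool", "data": {
  "plan": [
    {"claw": 1,"linear": [0,0,4],"angular": [0,0,0]},
    {"claw": 1,"linear": [0,0,4],"angular": [0,0,0]},
    {"claw": 1,"linear": [0,0,3],"angular": [0,0,0]},
    {"claw": 1,"linear": [2,0,0],"angular": [0,0,0]},
    {"claw": 1,"linear": [2,0,0],"angular": [0,0,0]},
    {"claw": 1,"linear": [1.5,0,0],"angular": [0,0,0]},
    {"claw": 1,"linear": [1.5,0,0],"angular": [0,0,0]},
    {"claw": 1,"linear": [1.5,0,0],"angular": [0,0,0]},
    {"claw": 1,"linear": [1.5,0,0],"angular": [0,0,0]}
  ]
}}

```text
t: 16.35
tool_pos: [0.5656, 0.0948, 0.1985]
orientation: [0.095, 3.14, 0.0]
force: [1.3, -0.4, 0.5]
opening: 0.0004
```

```bash
python3 - <<'E'
from h import *
p=read_camera('side'); save(p,'s8.png',(200,20,420,220),3.5)
go([.545,.0886,.195],86.5)
E
```

```text
t 16.4 pos [0.5643 0.0951 0.1984] q [ 0.08  0.07  1.59  0.    1.48 -1.43] F [ 1.4  0.8 -0.5] open 0.0004
axes x [-0.998  0.06   0.001] y [0.06  0.998 0.   ] z [-0.001  0.    -1.   ]
shift cm [ 1.89 -0.76  0.34]
cur yaw 86.6 turn about tool z 0.1 tilt fix rotvec deg [ 0.01 -0.04 -0.  ]
after turn: shift cm [ 1.89 -0.76  0.34]
```

View pics/s8.png

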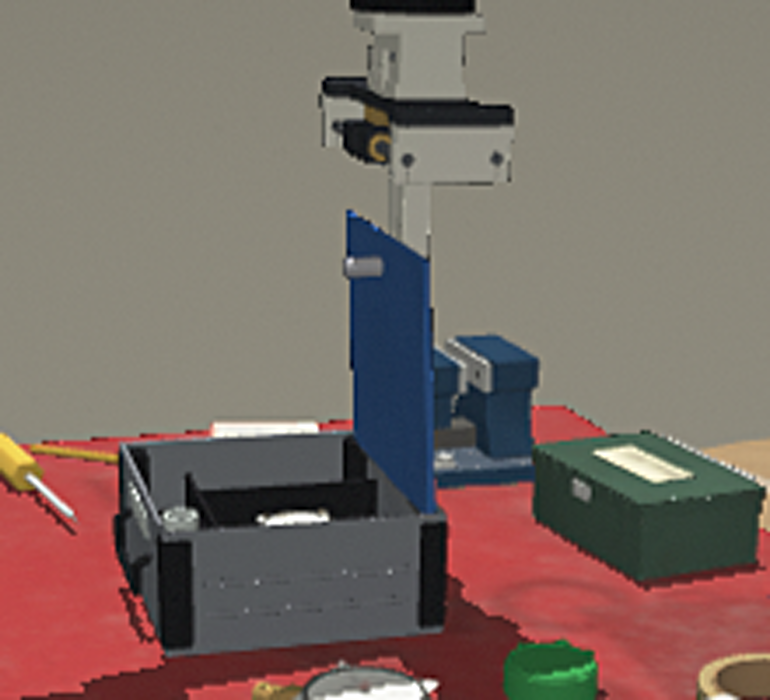

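>>> {"op": "drive_tool", "data": {
  "plan": [
    {"claw": 1,"linear": [1.5,0,0],"angular": [0,0,0]},
    {"claw": 1,"linear": [1.5,0,0],"angular": [0,0,0]},
    {"claw": 1,"linear": [1.5,0,0],"angular": [0,0,0]},
    {"claw": 1,"linear": [0,0,0],"angular": [0,0,0]},
    {"claw": 1,"linear": [0,0,0],"angular": [0,0,0]},
    {"claw": 1,"linear": [0,0,0],"angular": [0,0,0]},
    {"claw": 1,"linear": [0,0,0],"angular": [0,0,0]},
    {"claw": 1,"linear": [0,0,0],"angular": [0,0,0]},
    {"claw": 1,"linear": [0,0,0],"angular": [0,0,0]},
    {"claw": 1,"linear": [0,0,0],"angular": [0,0,0]},
    {"claw": 1,"linear": [0,0,0],"angular": [0,0,0]},
    {"claw": 1,"linear": [0,0,0],"angular": [0,0,0]}
  ]
}}

```text
t: 17.9
tool_pos: [0.5221, 0.0974, 0.1983]
orientation: [0.095, 3.14, -0.0]
force: [0.0, 0.1, 0.3]
opening: 0.0003
```

```bash
python3 - <<'E'
from h import *
p=read_camera('side'); save(p,'s9.png',(200,60,420,220),3.5)
p=read_camera('top'); save(p,'t9.png',(170,115,290,265),4)
for r in search_frame(p,'lid_press'): print(r)
go([.423,.103,.11],86.5)
E
```

```text
{'at': [0.4687, 0.0717, 0.0799], 'p': 0.76}
t 18.05 pos [0.5221 0.0974 0.1983] q [ 0.09 -0.05  1.71  0.    1.48 -1.42] F [-0.2 -0.4  0.4] open 0.0003
axes x [-0.998  0.061 -0.   ] y [0.061 0.998 0.   ] z [ 0.  0. -1.]
shift cm [ 9.92 -0.04  8.83]
cur yaw 86.5 turn about tool z 0.0 tilt fix rotvec deg [ 0.  0. -0.]
after turn: shift cm [ 9.92 -0.05  8.83]
```

View pics/s9.png

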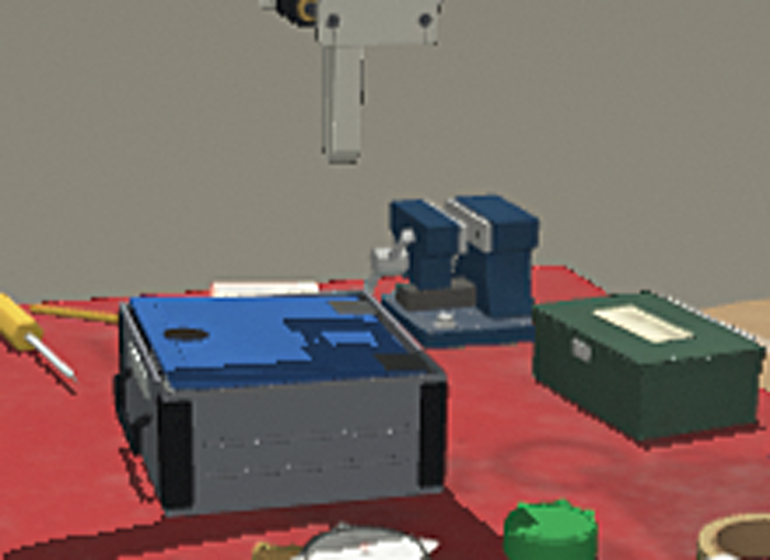

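View pics/t9.png

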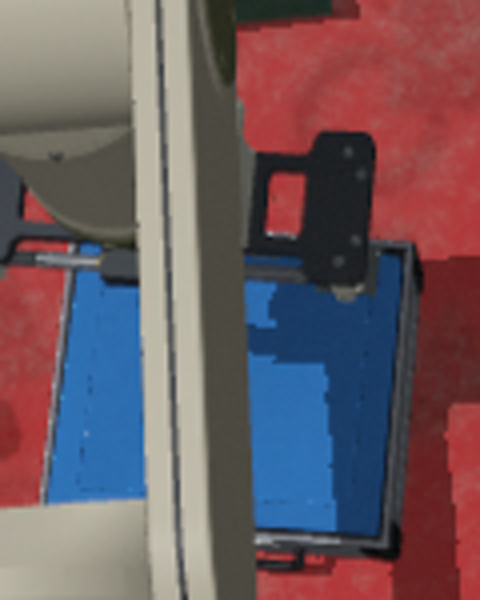

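```bash
python3 - <<'E'
from h import *
d=np.load('cams.npz'); S={k:d[k+'s'] for k in('K','xyz','attitude')}
for z in(.08,.088): print(z,ray_z(S,(200+187/3.5,60+334/3.5),z).round(4))
# predicted pixels in side crop of lid front-edge ends flush/held, and rim front corners
c,s=np.cos(-.0612),np.sin(-.0612)
W=lambda x,y,z:np.array([.4792+c*x-s*y,.0996+s*x+c*y,z])
for th in(0,.06):
    for y in(.0905,-.0905):
        P=W(.082-.162*np.cos(th),y,.080+.162*np.sin(th)); print(th,y,((proj(S,P)-[200,60])*3.5).round())
for y in(.098,-.098): print('rim',((proj(S,W(-.088,y,.084))-[200,60])*3.5).round())
E
```

```text
0.08 [0.4301 0.1306 0.08  ]
0.088 [0.4245 0.1058 0.088 ]
0 0.0905 [129. 310.]
0 -0.0905 [172. 396.]
0.06 0.0905 [129. 296.]
0.06 -0.0905 [172. 380.]
rim [116. 302.]
rim [160. 395.]
```

>>> {"op": "drive_tool", "data": {
  "plan": [
    {"claw": 1,"linear": [2.5,0,0],"angular": [0,0,0]},
    {"claw": 1,"linear": [3.7,0,3],"angular": [0,0,0]},
    {"claw": 1,"linear": [3.7,0,3],"angular": [0,0,0]},
    {"claw": 1,"linear": [0,0,2],"angular": [0,0,0]},
    {"claw": 1,"linear": [0,0,0],"angular": [0,0,0]}
  ]
}}

```text
t: 18.68
tool_pos: [0.4218, 0.1033, 0.1169]
orientation: [-0.095, -3.138, 0.001]
force: [1.0, 0.1, 0.5]
opening: 0.0005
```

```bash
python3 - <<'E'
from h import *
p=read_camera('wrist'); save(p,'w10.png')
p=read_camera('side'); save(p,'s10.png',(200,60,420,220),3.5)
go([.423,.103,.1],86.5)
E
```

```text
t 18.77 pos [0.4239 0.1034 0.1192] q [ 0.12 -0.26  2.04 -0.    1.35 -1.39] F [-0.2  0.6  0.4] open 0.0001
axes x [-0.998  0.061 -0.001] y [0.061 0.998 0.   ] z [ 0.001  0.    -1.   ]
shift cm [ 0.09 -0.05  1.92]
cur yaw 86.5 turn about tool z 0.0 tilt fix rotvec deg [ 0.01  0.06 -0.  ]
after turn: shift cm [ 0.09 -0.05  1.92]
```

View pics/w10.png

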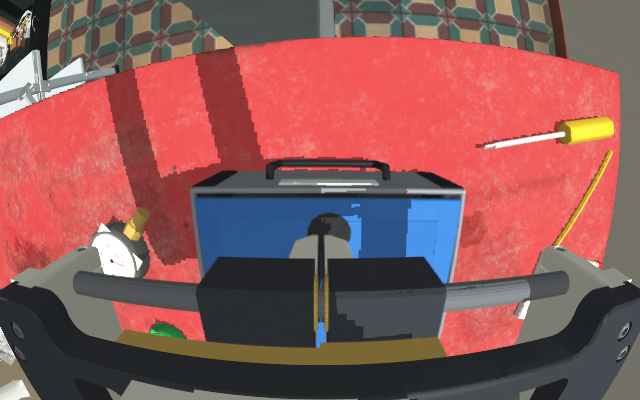

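View pics/s10.png

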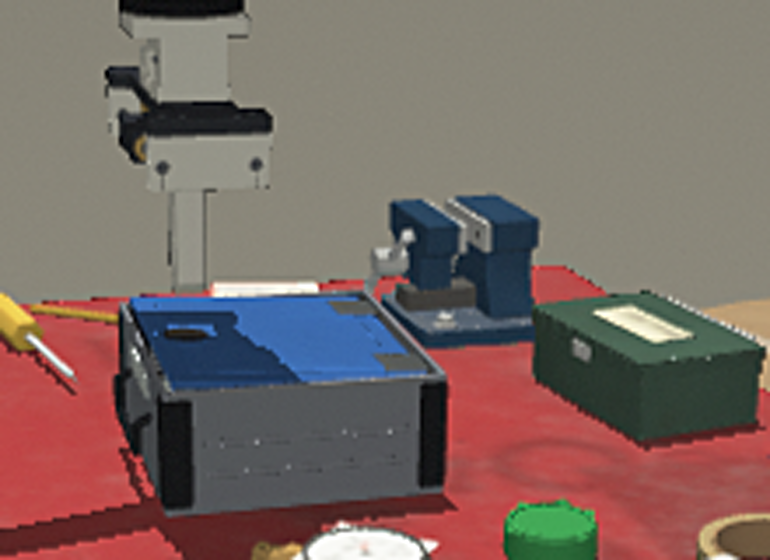

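By the side view the lid looks held up: its front corner is at about (130,297), against 296 predicted for held and 310 for flush. I'll confirm by feel.

>>> {"op": "drive_tool", "data": {
  "plan": [
    {"claw": 1,"linear": [0,0,1.2],"angular": [0,0,0]},
    {"claw": 1,"linear": [0,0,0.8],"angular": [0,0,0]},
    {"claw": 1,"linear": [0,0,0.4],"angular": [0,0,0]},
    {"claw": 1,"linear": [0,0,0.25],"angular": [0,0,0]},
    {"claw": 1,"linear": [0,0,0.2],"angular": [0,0,0]},
    {"claw": 1,"linear": [0,0,0.2],"angular": [0,0,0]},
    {"claw": 1,"linear": [0,0,0.1],"angular": [0,0,0]},
    {"claw": 1,"linear": [0,0,0],"angular": [0,0,0]}
  ]
}}

```text
t: 19.77
tool_pos: [0.4233, 0.1034, 0.0869]
orientation: [0.095, 3.14, 0.0]
force: [0.0, 0.8, 0.5]
opening: 0.0004
```

>>> {"op": "drive_tool", "data": {
  "plan": [
    {"claw": 1,"linear": [0,0,0.1],"angular": [0,0,0]},
    {"claw": 1,"linear": [0,0,0],"angular": [0,0,0]}
  ]
}}

```text
t: 20.02
tool_pos: [0.4233, 0.1034, 0.0858]
orientation: [0.095, 3.14, 0.0]
force: [-1.4, 0.3, 3.4]
opening: 0.0001
```

>>> {"op": "drive_tool", "data": {
  "plan": [
    {"claw": 1,"linear": [0,0,0.1],"angular": [0,0,0]},
    {"claw": 1,"linear": [0,0,0],"angular": [0,0,0]}
  ]
}}

```text
t: 20.27
tool_pos: [0.4232, 0.1034, 0.0847]
orientation: [-0.095, -3.14, -0.0]
force: [-1.5, 0.2, 3.5]
opening: 0.0004
```

```bash
python3 - <<'E'
from h import *
p=read_camera('side'); save(p,'s11.png',(230,120,330,200),7)
for i in range(3):
  s=read_state(); print(s['tool_pos'].round(4),s['force'].round(2))
  p=read_camera('side')
E
```

```text
[0.4232 0.1034 0.0847] [-0.93  0.25  3.69]
[0.4232 0.1034 0.0847] [-1.18  0.66  3.35]
[0.4232 0.1034 0.0847] [-1.08  0.27  3.74]
```

View pics/s11.png

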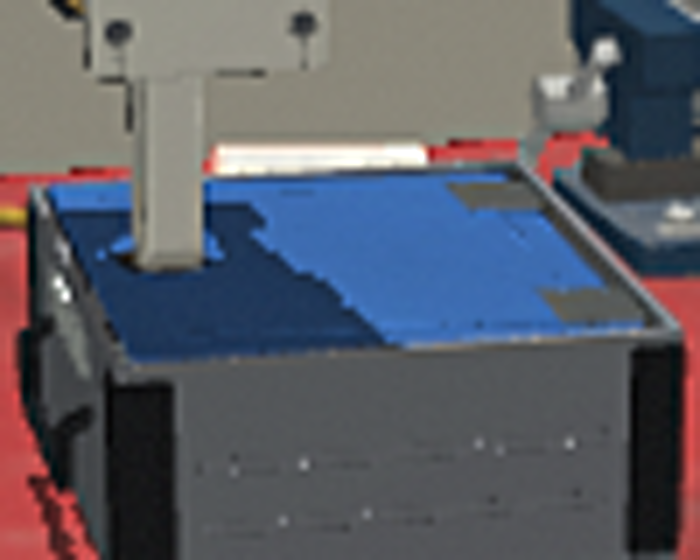

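Contact with a spring preload of about 3.5 N at z≈86 mm confirms the catch is holding the lid up. Now the slow, firm push.

>>> {"op": "drive_tool", "data": {
  "plan": [
    {"claw": 1,"linear": [0,0,0.25],"angular": [0,0,0]},
    {"claw": 1,"linear": [0,0,0.25],"angular": [0,0,0]},
    {"claw": 1,"linear": [0,0,0.25],"angular": [0,0,0]},
    {"claw": 1,"linear": [0,0,0.25],"angular": [0,0,0]}
  ]
}}

```text
t: 20.98
tool_pos: [0.4232, 0.1034, 0.075]
orientation: [-0.095, -3.14, 0.0]
force: [-5.1, 0.5, 10.1]
opening: 0.0006
```

>>> {"op": "drive_tool", "data": {
  "plan": [
    {"claw": 1,"linear": [0,0,0.15],"angular": [0,0,0]}
  ]
}}

```text
t: 21.1
tool_pos: [0.4232, 0.1034, 0.0736]
orientation: [-0.095, -3.14, -0.0]
force: [-6.1, -0.2, 10.5]
opening: 0.0001
```

>>> {"op": "drive_tool", "data": {
  "plan": [
    {"claw": 1,"linear": [0,0,0.15],"angular": [0,0,0]}
  ]
}}

```text
t: 21.22
tool_pos: [0.4233, 0.1034, 0.0726]
orientation: [-0.095, -3.14, 0.0]
force: [-8.6, -0.7, 16.1]
opening: 0.0007
```

>>> {"op": "drive_tool", "data": {
  "plan": [
    {"claw": 1,"linear": [0,0,0.1],"angular": [0,0,0]}
  ]
}}

```text
t: 21.35
tool_pos: [0.4233, 0.1034, 0.0718]
orientation: [-0.095, -3.14, 0.0]
force: [-9.7, -1.5, 17.9]
opening: 0.0004
```

Force has jumped to 18 N, so the push is deep enough. I'll let go slowly and back off.

>>> {"op": "drive_tool", "data": {
  "plan": [
    {"claw": 1,"linear": [0,0,-0.25],"angular": [0,0,0]},
    {"claw": 1,"linear": [0,0,-0.25],"angular": [0,0,0]},
    {"claw": 1,"linear": [0,0,-0.25],"angular": [0,0,0]},
    {"claw": 1,"linear": [0,0,-0.25],"angular": [0,0,0]},
    {"claw": 1,"linear": [0,0,-0.25],"angular": [0,0,0]},
    {"claw": 1,"linear": [0,0,-0.5],"angular": [0,0,0]},
    {"claw": 1,"linear": [0,0,-2],"angular": [0,0,0]},
    {"claw": 1,"linear": [0,0,0],"angular": [0,0,0]},
    {"claw": 1,"linear": [0,0,0],"angular": [0,0,0]},
    {"claw": 1,"linear": [0,0,0],"angular": [0,0,0]},
    {"claw": 1,"linear": [0,0,0],"angular": [0,0,0]}
  ]
}}

```text
t: 22.72
tool_pos: [0.4228, 0.1033, 0.1076]
orientation: [-0.095, -3.139, 0.0]
force: [0.8, 0.8, 0.7]
opening: 0.0002
```

```bash
python3 - <<'E'
from h import *
p=read_camera('side'); save(p,'s12.png',(230,120,330,200),7)
go(None,86.5)
E
```

```text
t 22.77 pos [0.4229 0.1034 0.1077] q [ 0.12 -0.25  2.06  0.    1.33 -1.39] F [ 0.4  0.1 -0.4] open 0.0003
axes x [-0.998  0.061  0.001] y [ 0.061  0.998 -0.   ] z [-0.001 -0.    -1.   ]
cur yaw 86.5 turn about tool z 0.0 tilt fix rotvec deg [-0.01 -0.05  0.  ]
```

View pics/s12.png

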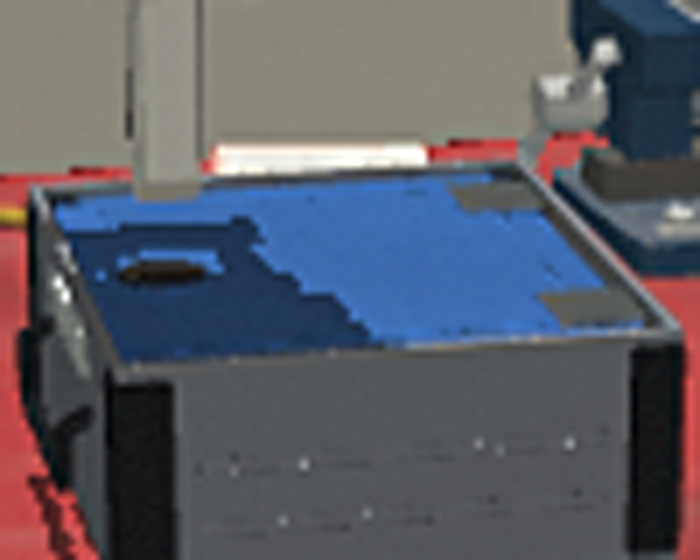

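The lid now sits below the rim, so it is flush. I'll make the light touch in small steps.

>>> {"op": "drive_tool", "data": {
  "plan": [
    {"claw": 1,"linear": [0,0,1.4],"angular": [0,0,0]},
    {"claw": 1,"linear": [0,0,0.7],"angular": [0,0,0]},
    {"claw": 1,"linear": [0,0,0.3],"angular": [0,0,0]},
    {"claw": 1,"linear": [0,0,0.2],"angular": [0,0,0]},
    {"claw": 1,"linear": [0,0,0],"angular": [0,0,0]},
    {"claw": 1,"linear": [0,0,0],"angular": [0,0,0]}
  ]
}}

```text
t: 23.52
tool_pos: [0.4235, 0.1034, 0.0825]
orientation: [0.095, 3.14, 0.0]
force: [-0.8, -0.3, 0.4]
opening: 0.0005
```

>>> {"op": "drive_tool", "data": {
  "plan": [
    {"claw": 1,"linear": [0,0,0.08],"angular": [0,0,0]},
    {"claw": 1,"linear": [0,0,0],"angular": [0,0,0]}
  ]
}}

```text
t: 23.78
tool_pos: [0.4233, 0.1034, 0.0815]
orientation: [0.095, 3.14, -0.0]
force: [0.6, -0.4, 0.1]
opening: 0.0004
```

>>> {"op": "drive_tool", "data": {
  "plan": [
    {"claw": 1,"linear": [0,0,0.05],"angular": [0,0,0]},
    {"claw": 1,"linear": [0,0,0],"angular": [0,0,0]}
  ]
}}

```text
t: 24.02
tool_pos: [0.4232, 0.1034, 0.0809]
orientation: [-0.095, -3.14, 0.0]
force: [0.1, -0.1, -0.7]
opening: 0.0005
```

>>> {"op": "drive_tool", "data": {
  "plan": [
    {"claw": 1,"linear": [0,0,0.08],"angular": [0,0,0]},
    {"claw": 1,"linear": [0,0,0],"angular": [0,0,0]}
  ]
}}

```text
t: 24.28
tool_pos: [0.4232, 0.1034, 0.0801]
orientation: [-0.095, -3.14, 0.0]
force: [-0.4, -0.6, 0.1]
opening: 0.0007
```

>>> {"op": "drive_tool", "data": {
  "plan": [
    {"claw": 1,"linear": [0,0,0.06],"angular": [0,0,0]},
    {"claw": 1,"linear": [0,0,0],"angular": [0,0,0]}
  ]
}}

```text
t: 24.52
tool_pos: [0.4233, 0.1034, 0.0797]
orientation: [0.095, 3.14, -0.0]
force: [-1.7, 0.1, 2.2]
opening: 0.0005
```

>>> {"op": "drive_tool", "data": {
  "plan": [
    {"claw": 1,"linear": [0,0,0.05],"angular": [0,0,0]},
    {"claw": 1,"linear": [0,0,0],"angular": [0,0,0]}
  ]
}}

```text
t: 24.78
tool_pos: [0.4233, 0.1034, 0.0792]
orientation: [0.095, 3.14, 0.0]
force: [-2.8, 0.4, 4.7]
opening: 0.0002
```

Contact at about 79.8 mm, which is flush height, so the lid is holding. The last step read 4.7 N at about 1 mm of press, well short of click depth. I'll back off and verify.

>>> {"op": "drive_tool", "data": {
  "plan": [
    {"claw": 1,"linear": [0,0,-0.05],"angular": [0,0,0]},
    {"claw": 1,"linear": [0,0,-0.1],"angular": [0,0,0]},
    {"claw": 1,"linear": [0,0,-0.3],"angular": [0,0,0]},
    {"claw": 1,"linear": [0,0,-1.5],"angular": [0,0,0]},
    {"claw": 1,"linear": [0,0,-4],"angular": [0,0,0]},
    {"claw": 1,"linear": [0,0,-5],"angular": [0,0,0]},
    {"claw": 1,"linear": [0,0,0],"angular": [0,0,0]},
    {"claw": 1,"linear": [0,0,0],"angular": [0,0,0]},
    {"claw": 1,"linear": [0,0,0],"angular": [0,0,0]}
  ]
}}

```text
t: 25.9
tool_pos: [0.4224, 0.1033, 0.1873]
orientation: [-0.095, -3.138, 0.001]
force: [-0.1, 0.5, -0.1]
opening: 0.0007
```

```bash
python3 - <<'E'
from h import *
p=read_camera('side'); save(p,'s13.png',(230,120,330,200),7)
go(None)
E
```

```text
t 25.95 pos [0.4223 0.1033 0.1872] q [ 0.12 -0.31  1.96  0.    1.5  -1.39] F [-0.5 -0.3  0.3] open 0.0005
axes x [-0.998  0.061  0.002] y [ 0.061  0.998 -0.   ] z [-0.002 -0.    -1.   ]
```

View pics/s13.png

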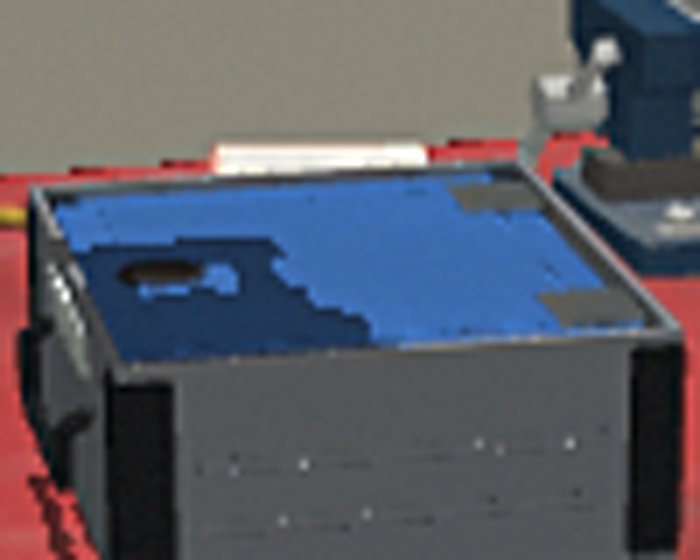

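The lid is still flush and nothing is touching it, so I'm handing in.

```bash
python3 -c "
from plant import close_job
print(close_job())"
```

```text
the job is handed in; nothing more can be done
None
```

The gauge is in the tray of its case and the lid is shut flush. I handed the job in after about 26 s of the 69 s; no verdict comes back.

- **Gauge:** I took the smaller of the two white gauges and laid it face up on the tray floor. The wrist picture showed it flat and released before I closed the lid. I could not see it afterwards.
- **Catch:** After I tipped the lid shut, it was held up at the front: I felt it at about 87 mm with a preload of about 3.5 N. One slow push clicked it in. The force peaked at about 18 N vertically (20 N in total), above the 12–15 N stated, and the lid stayed flush when I let go.
- **Last checks:** The light touch met the lid at about 80 mm, which is flush height. Its last step read 4.7 N, slightly over the 4 N "no change" limit, but only about 1 mm in. The final side picture shows the lid still below the rim with nothing touching it.

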